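# Close up the receipt printer and feed it after a roll change

## Task

A new roll has just been put into the receipt printer. With closed fingers, push its open cover down until it latches fully shut, then press the raised end of the red power rocker so that the printer is switched on, and then press the blue feed key all the way down and let it come back up. Only push and press, in that order: leave the grey pause key alone, lift nothing, and do not disturb the things standing around.

Things in the scene. Friction and masses are not known exactly. Their poses are not given: they have to be found in the camera images.
- printer: charcoal receipt printer, 195 (x) x 160 (y) x 123 mm tall when shut, fixed to the counter. Origin: centre of its underside; x to its back, y to the left for one who faces its front, z up. At its front a flat key panel, 55 mm deep, 75 mm above the counter; behind it the paper well (walls 100 mm high) under the cover. The keys sit in one row 74.5 mm in front of the origin
- cover (a joint): angle of the cover, hinged along its back edge (along the printer's y): 0 shut, 1.4 wide open; starts at 0.7 to 1.1, leaning to the front. A stiff hinge (1 N at the front edge) holds it where it is left. Over the last 0.13 rad (front edge 16 mm up) two hooks ride over a sprung latch: about 8 N at the front edge; below 0.06 it snaps to 0 and stays
- cover_hinge (a point): middle of the cover's hinge line: 88 mm behind the printer's origin, 108 mm above the counter
- cover_edge (a point): point on the cover's outer (top) face, on its centre line, 118 mm from the hinge along the cover and 15 mm outward of the hinge line's plane; the front edge lies 15 mm beyond it. Moves with the cover; 123 mm above the counter when shut. The cover is 160 mm wide
- latch (a joint): sprung latch slide with a green release tab on the printer's right (-y) side; it gives way 3 mm towards the back as the hooks pass and rests below 1 mm when the cover is latched. It need not be touched
- rocker (a joint): red power rocker, 22 x 32 mm, centred 46 mm to the right (-y) of the printer's middle, long along the printer's y, pivot in the middle: 0 off (its -y end, marked with a white bar, stands raised), 0.4 on (that end pressed down). It snaps over half-way and stays; about 2 N at its end
- rocker_raised_end (a point): top face of the rocker's barred end, 13 mm from the pivot (centre of the key) towards the printer's -y; moves with the rocker: 88 mm above the counter when off, 83 mm when on (hard stop)
- feed (a joint): blue round feed key, 22 mm across, 6 mm to the left (+y) of the printer's middle: 0 up, 0.005 m fully down; springs back; 2 N to start, 5 N to hold fully down
- feed_top (a point): centre of the feed key's top, 84 mm above the counter when up
- pause (a joint): grey round pause key of the same shape, 45 mm to the left (+y) of the feed key: 0 up, 0.005 m down; not to be pressed
- pause_top (a point): centre of the pause key's top
- card_terminal: bystander: black card terminal lying on its back, 166 x 74 x 32 mm; origin at the centre of its underside
- order_pad: bystander: teal spiral order pad beside the printer, 105 x 78 x 16 mm; origin at the centre of its underside
- pen_click: bystander: black pen, 145 mm long, lying on the order pad; origin at the centre of its underside
- glue_stick: bystander: upright pink and yellow glue stick, 27 mm across, 88 mm tall; origin at the centre of its underside
- counter_bell: bystander: chrome counter bell, 84 mm across, 50 mm tall; origin at the centre of its underside
- date_stamp: bystander: black and red hand stamp, 30 x 48 x 57 mm; origin at the centre of its underside
- tape_clear: bystander: roll of brown tape lying flat, 94 mm across, 48 mm tall; origin at the centre of its underside

How it is judged:
By the outcome, as a careful person would: the job done as asked, in the order asked, and still so for the second after the job is handed in, with the robot touching nothing.
It also fails if it takes over 48 s, if anything falls off the work surface, if the arm or the gripper's body presses on something with over 40 N, if the wrist force passes 120 N, or if a joint passes its speed limit or range.

## Robot

A 7-joint arm with a two-finger parallel gripper is mounted at the origin on a cart in front of the work surface, level with it; the furniture and walls round the work are solid. World frame = base frame: x ahead of the robot, y to its left, z up, the work surface at z = 0. Lengths are in m, angles in rad, forces in N, time in s.
With the tool pointing down it reaches from about 0.4 to 0.85 m from the base axis. Payload 6.9 kg.
Tool frame: the origin (TCP) lies between the finger pads; the fingertips stand 14 mm ahead of it and the grasp point (between the pads) lies 5 mm behind it; z points along the fingers, y is the line along which they close (so a half turn about z gives the same grasp; the last joint's range is limited). The gripper opens to 85 mm and grips with 20 to 120 N. Pads are 22 mm wide; open, the fingers measure 114 mm over their backs; the gripper's body (76 mm by 85 mm) begins 54 mm behind the grasp point. The pads swing forward as they close: fully open they stand 13 mm farther back than shut.
Start: joints at [1.321, 0.507, -0.238, 1.5, 0.126, 1.149, -0.155], TCP at [0.218, -0.586, 0.245] pointing down, gripper open.
Joint ranges: [-3.08, 3.08], [-0.24, 2.05], [-1.43, 1.35], [0, 2.5], [-1.52, 4.66], [0.17, 1.96], [-2.89, 2.89]. Speed limits (rad/s): [2.39, 2.39, 3.14, 3.14, 3.14, 3.14, 3.14].

## Interface

Orientations are given as a unit quaternion [x, y, z, w].
In Python, from bench import bot, snapshot gives the robot as it stands.
- The arm moves only by the tool play_rows, never from a script. Its argument "commands" is a list of rows, each a list of 7 numbers: the turn, a rotation vector about the tool's x, y, z in degrees, then the shift along the tool's x, y, z in m, then the opening, from 0 (shut) to 1 (fully open). A call has exactly 8 rows; each row shifts and turns the commanded pose from where the row before left it, along the tool's axes as they then stand; what a row does not reach is not made up. A row lasts 1/12 s, in which the tool goes at most 41.7 mm and 7.16 degrees, less where a joint would pass 70% of its speed; a pose out of reach is approached as far as the arm can. A call is refused whole if a number of a shift passes 0.0417 or a number of a turn 7.16, either way. A call with a gripper value outside its range is refused whole. The fingers move at their own pace and stop on an object; the grip force is fixed at half the most. Time passes only in rows, so rows that do not move let the fingers close, or fill a call up. It gives the time, the measured TCP pose, the force and the opening at its end, in the units of the state.
- bot.observe(): the state, without advancing time (a new reading comes with each control period).
- snapshot(name): name is "scene" or "side" or "wrist"; returns a dict with "img" (480x640x3 uint8, red, green, blue), "mtx" (3x3 intrinsics, pixels), "T" (4x4, takes a point from camera to world coordinates); the wrist camera has in their place "hand_eye" (4x4, takes a point from camera to tool coordinates, whose origin is the TCP and whose axes are the flange's). Camera axes: x right, y down, z forward; pixel columns grow to the right and rows downward; lengths in m; the calibration is good to about 2 mm. A picture is of the moment at which its call begins: read the wrist's pose just before it. There is no depth.
- bot.sign_off(): hands the job in, once; it reports no verdict.
The state is a dict: "t": time; "joints": joint angles; "qvel": joint speeds; "joint_efforts": joint torques, N m; "ee_pos": TCP position; "orientation": TCP orientation; "ft_force": force on the tool from outside, world axes, zero at the start; "ft_torque": the same for the moment, N m; "finger_gap": finger opening in m.
Only numpy, scipy, OpenCV 4.12 (cv2) and the standard library are available. Lean on these libraries where they do the work, as an engineer would, in place of code of your own. Each camera call takes 0.05 s, during which the arm holds its last target. There are 200 camera calls.

## Working session

There is one attempt and no reset: what is moved stays moved. The work goes in short steps, Python scripts to look and compute and a tool call to move; the robot and the scene stay as the last step left them, time stands still between calls to the robot, and variables do not carry over. Pictures are saved under pics/ and viewed, on a budget of 10 in all, crops included, one or two more only if the job needs it, and the job is handed in when it is done.

Besides the shell and the picture viewer there is one more tool, called after "Emit:" as a command line: name --pt "numbers of a row" for each row, then --argument value for the rest. play_rows: Moves the arm, as the interface text tells. Its arguments: {"type":"object","properties":{"commands":{"type":"array","items":{"type":"array","items":{"type":"number"}}}},"required":["commands"]}

```bash
ls; mkdir -p pics; python3 - <<'E'
from bench import bot, snapshot
import cv2, numpy as np, pickle
s=bot.observe(); print({k:np.round(v,3).tolist() for k,v in s.items()})
ims=[]
for n in("scene","side"):
    d=snapshot(n); pickle.dump(d,open(f"pics/{n}0.pkl","wb"))
    cv2.imwrite(f"pics/{n}0.png",d["img"][:,:,::-1]); print(n,np.round(d["mtx"],1).tolist(),np.round(d["T"],3).tolist())
E
```

```text
pics
{'t': 0.0, 'joints': [1.32, 0.508, -0.238, 1.501, 0.126, 1.149, -0.155], 'qvel': [0.0, 0.001, 0.0, -0.0, 0.0, -0.001, 0.0], 'joint_efforts': [0.0, -62.058, -2.186, -24.966, 0.013, 0.012, 0.0], 'ee_pos': [0.217, -0.585, 0.244], 'orientation': [0.984, 0.177, -0.0, -0.001], 'ft_force': [-0.19, -0.002, 0.018], 'ft_torque': [0.027, 0.034, 0.024], 'finger_gap': 0.086}
scene [[583.1, 0.0, 304.7], [0.0, 583.1, 241.6], [0.0, 0.0, 1.0]] [[-0.821, -0.234, 0.52, -0.214], [-0.57, 0.376, -0.73, 1.007], [-0.025, -0.896, -0.443, 0.713], [0.0, 0.0, 0.0, 1.0]]
side [[593.1, 0.0, 327.8], [0.0, 593.1, 230.1], [0.0, 0.0, 1.0]] [[-0.999, 0.018, -0.04, 0.559], [0.043, 0.574, -0.818, 1.196], [0.008, -0.819, -0.574, 0.949], [0.0, 0.0, 0.0, 1.0]]
```

View pics/scene0.png

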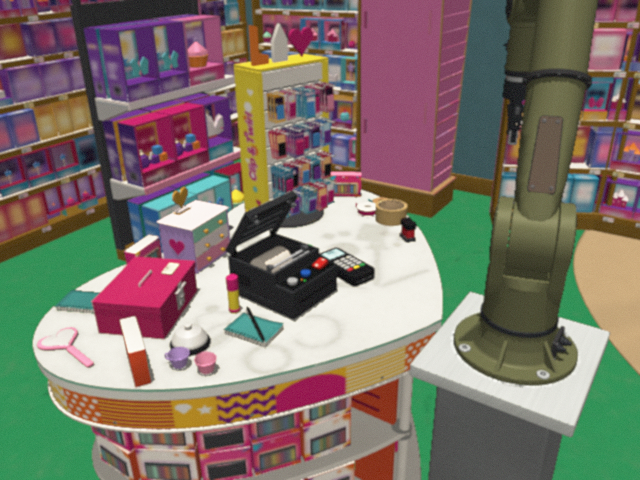

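View pics/side0.png

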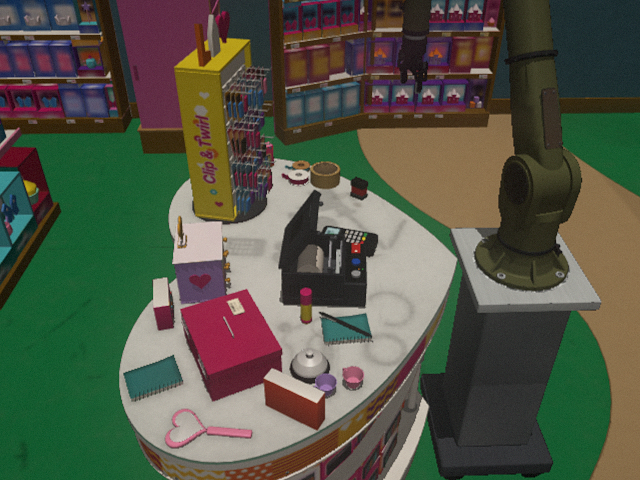

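The scene shows the printer with its front facing the robot. The keys in the scene view are red (321,263), blue (306,271) and grey (292,281); in the side view they are at about (357,248), (356,262) and (356,272). The cover stands open with its top edge near (297,195) in the scene view. I'll take blob centroids and make an enlarged crop.

```bash
cat > h.py <<'E'
import numpy as np, cv2, pickle
def load(n): return pickle.load(open(f"pics/{n}.pkl","rb"))
def ray(d,uv,T=None):
    T=d["T"] if T is None else T
    v=T[:3,:3]@np.linalg.inv(d["mtx"])@np.array([uv[0],uv[1],1.]); return T[:3,3],v/np.linalg.norm(v)
def onz(d,uv,z,T=None):
    o,v=ray(d,uv,T); return o+v*(z-o[2])/v[2]
def tri(rays):
    A=sum(np.eye(3)-np.outer(v,v) for o,v in rays); b=sum((np.eye(3)-np.outer(v,v))@o for o,v in rays)
    p=np.linalg.solve(A,b); return p,[np.linalg.norm((np.eye(3)-np.outer(v,v))@(p-o)) for o,v in rays]
def proj(d,p,T=None):
    T=d["T"] if T is None else T
    c=np.linalg.inv(T)@np.append(p,1); q=d["mtx"]@c[:3]; return q[:2]/q[2]
def blob(img,lo,hi,box):
    x0,y0,x1,y1=box; h=cv2.cvtColor(img[y0:y1,x0:x1],cv2.COLOR_RGB2HSV); m=cv2.inRange(h,lo,hi)
    n,l,s,c=cv2.connectedComponentsWithStats(m); i=1+np.argmax(s[1:,4]); return c[i]+[x0,y0],s[i]
E
python3 - <<'E'
from h import *
R={}
for n,box in(("scene0",(270,245,345,300)),("side0",(335,235,385,290))):
    d=load(n)
    for c,lo,hi in(("red",(0,140,90),(8,255,255)),("blue",(100,110,70),(125,255,255))):
        b,s=blob(d["img"],lo,hi,box); R.setdefault(c,[]).append(ray(d,b)); print(n,c,b.round(1),s, onz(d,b,.084).round(4))
for c in R: print(c,*[np.round(x,4) for x in tri(R[c])])
a=load("scene0")["img"][185:325,210:400]; b=load("side0")["img"][180:320,265:395]
a=cv2.resize(a,(400,295),None,0,0,cv2.INTER_CUBIC) if 0 else cv2.resize(a,None,fx=4,fy=4,interpolation=3)
b=cv2.resize(b,None,fx=4,fy=4,interpolation=3)
cv2.imwrite("pics/c1.png",a[:,:,::-1]);cv2.imwrite("pics/c2.png",b[:,:,::-1])
E
```

```text
scene0 red [319.7 262.8] [ 42  12  16  12 107] [0.4351 0.0402 0.084 ]
scene0 blue [305.1 272.3] [30 24 11  8 75] [0.438  0.0942 0.084 ]
side0 red [355.7 247.6] [16  7 11 11 86] [0.4345 0.0394 0.084 ]
side0 blue [355.5 260.9] [17 23  9  7 48] [0.439  0.0921 0.084 ]
red [0.4346 0.0406 0.0846] [0.0003 0.0003]
blue [0.4391 0.0922 0.0833] [0.0006 0.0006]
```

View pics/c1.png

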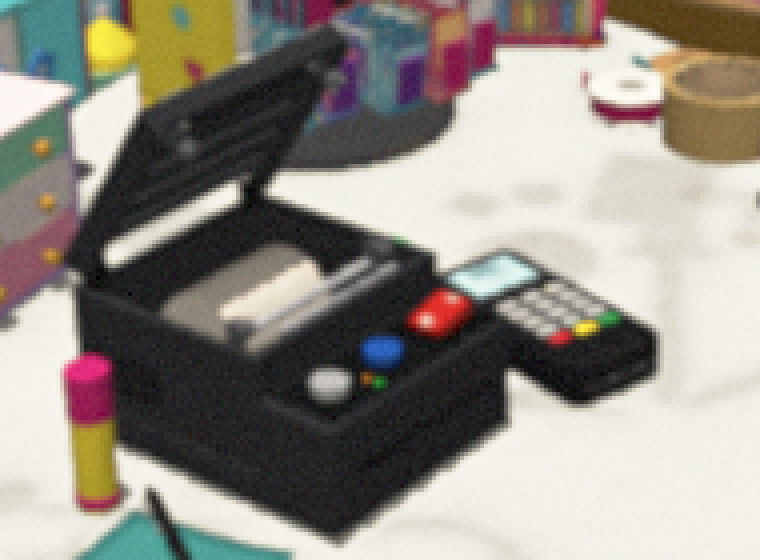

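View pics/c2.png

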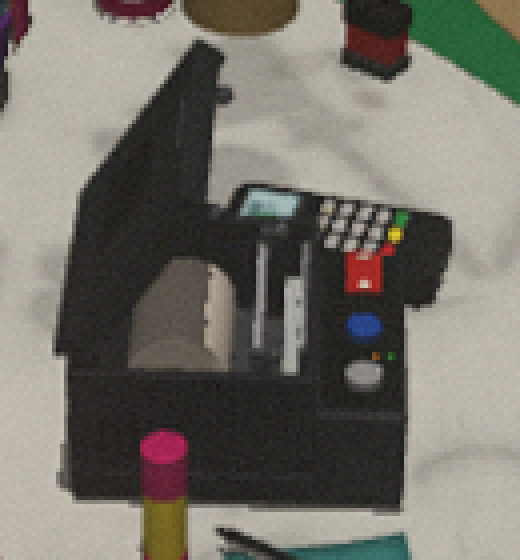

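The crops give me these points. Grey key: c1 (328,385), c2 (364,375). Cover front corners: left c1 (145,113), c2 (84,190); right c1 (343,30), c2 (203,42). Printer base: front-left c1 (338,540), c2 (401,508). I'll triangulate these.

```bash
python3 - <<'E'
from h import *
A,B=load("scene0"),load("side0")
f=lambda u:(u[0]/4+210-.4,u[1]/4+185-.4); g=lambda u:(u[0]/4+265-.4,u[1]/4+180-.4)
P={}
for n,a,b in(("grey",(328,384),(364,374)),("covL",(143,112),(82,190)),("covR",(342,28),(201,40)),("baseFL",(338,541),(401,508)),("hingeL",(70,272),(57,352)),("panelFL",(330,432),(405,412))):
    p,e=tri([ray(A,f(a)),ray(B,g(b))]); P[n]=p; print(n,p.round(4),np.round(e[0],4))
red=np.array([.4346,.0406,.0846]);blue=np.array([.4391,.0922,.0833])
for q in("grey",): 
    v=P[q]-red; print("yaw deg",np.degrees(np.arctan2(-v[0],v[1])),np.linalg.norm(v[:2]))
yaw=np.arctan2(-(P["grey"]-red)[0],(P["grey"]-red)[1])
for yaw in (yaw,-.06,-.087,-.11):
    X=np.array([np.cos(yaw),np.sin(yaw)]);Y=np.array([-X[1],X[0]])
    O=np.mean([red[:2]+Y*.046,blue[:2]-Y*.006,P["grey"][:2]-Y*.051],0)+X*.0745
    print("yaw",round(np.degrees(yaw),1),"O",O.round(4))
    for n in P: d=P[n][:2]-O; print("  ",n,np.round([d@X,d@Y,P[n][2]],4))
E
```

```text
grey [0.4427 0.138  0.0836] 0.0006
covL [0.6018 0.0929 0.1878] 0.0018
covR [ 0.5323 -0.0077  0.2216] 0.0006
baseFL [0.4203 0.1649 0.005 ] 0.0003
hingeL [0.6181 0.1443 0.1076] 0.0021
panelFL [0.4213 0.1653 0.0758] 0.0018
yaw deg -4.736774989879363 0.0977047314578488
yaw -4.7 O [0.5127 0.0805]
   grey [-0.0746  0.0515  0.0836]
   covL [0.0878 0.0198 0.1878]
   covR [ 0.0268 -0.0862  0.2216]
   baseFL [-0.0991  0.0765  0.005 ]
   hingeL [0.0998 0.0724 0.1076]
   panelFL [-0.0981  0.077   0.0758]
yaw -3.4 O [0.5129 0.0821]
   grey [-0.0735  0.0515  0.0836]
   covL [0.0881 0.0161 0.1878]
   covR [ 0.0247 -0.0885  0.2216]
   baseFL [-0.0974  0.0771  0.005 ]
   hingeL [0.1013 0.0684 0.1076]
   panelFL [-0.0965  0.0775  0.0758]
yaw -5.0 O [0.5127 0.0801]
   grey [-0.0748  0.0515  0.0836]
   covL [0.0877 0.0205 0.1878]
   covR [ 0.0272 -0.0858  0.2216]
   baseFL [-0.0994  0.0764  0.005 ]
   hingeL [0.0995 0.0731 0.1076]
   panelFL [-0.0985  0.0769  0.0758]
yaw -6.3 O [0.5124 0.0784]
   grey [-0.0759  0.0515  0.0836]
   covL [0.0873 0.0242 0.1878]
   covR [ 0.0292 -0.0834  0.2216]
   baseFL [-0.101   0.0758  0.005 ]
   hingeL [0.0978 0.0771 0.1076]
   panelFL [-0.1001  0.0763  0.0758]
```

```bash
python3 - <<'E'
from h import *
A,B=load("scene0"),load("side0")
print("tower base front",onz(B,(268,205),0).round(3),onz(B,(235,222),0).round(3),onz(A,(322,218),0).round(3))
print("tower top",tri([ray(A,(325,60)),ray(B,(250,42))])[0].round(3))
f=lambda u:(u[0]/4+210-.4,u[1]/4+185-.4); g=lambda u:(u[0]/4+265-.4,u[1]/4+180-.4)
p,e=tri([ray(A,f((145,113))),ray(B,g((209,207)))]); print("FL",p.round(4),e[0].round(4))
yaw=np.radians(-4.7);X=np.array([np.cos(yaw),np.sin(yaw)]);Y=np.array([-X[1],X[0]]);O=np.array([.5127,.0805])
print((p[:2]-O)@X,(p[:2]-O)@Y)
for th in(.85,.95,1.05):
  for o in(.015,0):
    P=[np.append(O+X*(.088-.133*np.cos(th)+o*np.sin(th))+Y*y,.108+.133*np.sin(th)+o*np.cos(th)) for y in(.08,-.08)]
    print(th,o,[(np.round((proj(A,q)-[209.6,184.6])*4),np.round((proj(B,q)-[264.6,179.6])*4)) for q in P])
E
```

```text
tower base front [ 0.665 -0.292  0.   ] [ 0.755 -0.205  0.   ] [ 0.672 -0.329  0.   ]
tower top [ 0.694 -0.389  0.451]
FL [0.5321 0.1705 0.2306] 0.003
0.012009595279170376 0.09128155034275294
0.85 0.015 [(array([160., 134.]), array([212., 209.])), (array([356.,  42.]), array([226.,  53.]))]
0.85 0 [(array([177., 156.]), array([233., 224.])), (array([371.,  63.]), array([245.,  67.]))]
0.95 0.015 [(array([144., 116.]), array([190., 197.])), (array([340.,  26.]), array([207.,  42.]))]
0.95 0 [(array([162., 137.]), array([213., 211.])), (array([357.,  45.]), array([228.,  55.]))]
1.05 0.015 [(array([127., 101.]), array([168., 188.])), (array([324.,  12.]), array([186.,  33.]))]
1.05 0 [(array([145., 119.]), array([192., 200.])), (array([342.,  29.]), array([209.,  44.]))]
```

The cover angle is about 0.95: predicted corners (144,116), (340,26) and (207,42) match the image. The printer is at (0.513, 0.0805) with yaw -4.7°. The tower's near edge is about 0.70 m from the base, so I'll swing inside that radius.

Emit:
play_rows --pt "0 0 -3 0.03 -0.012 -0.01 0" --pt "0 0 -3 0.03 -0.012 -0.01 0" --pt "0 0 -3 0.03 -0.012 -0.01 0" --pt "0 0 -3 0.03 -0.012 -0.01 0" --pt "0 0 -3 0.03 -0.012 -0.01 0" --pt "0 0 -3 0.03 -0.012 -0.01 0" --pt "0 0 -3 0.03 -0.012 -0.01 0" --pt "0 0 -3 0.03 -0.012 -0.01 0"

```text
t: 0.77
ee_pos: [0.3739, -0.3802, 0.3254]
orientation: [0.925, 0.379, -0.0, -0.0]
ft_force: [1.8, 0.1, -0.3]
finger_gap: -0.0003
```

Emit:
play_rows --pt "0 0 -3.4 0.034 0 -0.002 0" --pt "0 0 -3.4 0.034 0 -0.002 0" --pt "0 0 -3.4 0.034 0 -0.002 0" --pt "0 0 -3.4 0.034 0 -0.002 0" --pt "0 0 -3.4 0.034 0 -0.002 0" --pt "0 0 -3.4 0.034 0 -0.002 0" --pt "0 0 -3.4 0.034 0 -0.002 0" --pt "0 0 -3.4 0.034 0 -0.002 0"

```text
t: 1.43
ee_pos: [0.5233, -0.1562, 0.341]
orientation: [0.81, 0.586, -0.0, -0.0]
ft_force: [0.2, 0.2, -0.5]
finger_gap: 0.0003
```

```bash
cat >> h.py <<'E'
from scipy.spatial.transform import Rotation as Ro
yaw=np.radians(-4.7);X=np.array([np.cos(yaw),np.sin(yaw)]);Y=np.array([-X[1],X[0]]);O=np.array([.5127,.0805])
def W(x,y,z): return np.append(O+X*x+Y*y,z)   # printer -> world
def state(bot):
    s=bot.observe(); R=Ro.from_quat(s["orientation"]).as_matrix(); p=np.array(s["ee_pos"])
    tip=p+R[:,2]*.014; d=tip[:2]-O
    print("t",round(s["t"],2),"tcp",p.round(4),"tip in printer",np.round([d@X,d@Y,tip[2]],4),"F",np.round(s["ft_force"],1),"gap",round(s["finger_gap"],4),"xang",round(np.degrees(np.arctan2(R[1,0],R[0,0])),2),"z",R[:,2].round(3),"q",np.round(s["joints"],2))
    return s,R,p,tip
def to(bot,x,y,z):
    s,R,p,tip=state(bot); print("target",W(x,y,z).round(4),"shift tool",(R.T@(W(x,y,z)-tip)).round(4))
E
python3 - <<'E'
from h import *; from bench import bot
to(bot,.085,0,.31)
E
```

```text
t 1.43 tcp [ 0.5233 -0.1562  0.341 ] tip in printer [ 0.03  -0.235  0.327] F [ 0.2  0.2 -0.5] gap 0.0003 xang 71.74 z [-0.001  0.    -1.   ] q [ 0.65  0.35 -0.6   1.53  0.2   1.32 -0.29]
target [0.5974 0.0735 0.31  ] shift tool [ 0.2413 -0.0016  0.017 ]
```

Emit:
play_rows --pt "0 0 -1.7 0.029 0.0035 0 0" --pt "0 0 -1.7 0.029 0.0035 0 0" --pt "0 0 -1.7 0.029 0.0035 0 0" --pt "0 0 -1.7 0.029 0.0035 0 0" --pt "0 0 -1.7 0.029 0.0035 0 0" --pt "0 0 -1.7 0.029 0.0035 0 0" --pt "0 0 -1.7 0.029 0.0035 0 0" --pt "0 0 0 0 0 0 0"

```text
t: 2.1
ee_pos: [0.5933, 0.0413, 0.3409]
orientation: [0.743, 0.67, 0.001, -0.002]
ft_force: [-0.9, 0.3, 0.3]
finger_gap: 0.0002
```

```bash
python3 - <<'E'
from h import *; from bench import bot, snapshot
to(bot,.085,0,.22)
d=snapshot("side"); cv2.imwrite("pics/s2.png",cv2.resize(d["img"][90:330,200:440],None,fx=2.5,fy=2.5,interpolation=3)[:,:,::-1])
E
```

```text
t 2.1 tcp [0.5933 0.0413 0.3409] tip in printer [ 0.0835 -0.0324  0.3269] F [-0.9  0.3  0.3] gap 0.0002 xang 84.06 z [-0.001  0.005 -1.   ] q [ 0.3   0.45 -0.68  1.41  0.28  1.38 -0.48]
target [0.5974 0.0735 0.22  ] shift tool [0.032  0.0009 0.1071]
```

View pics/s2.png

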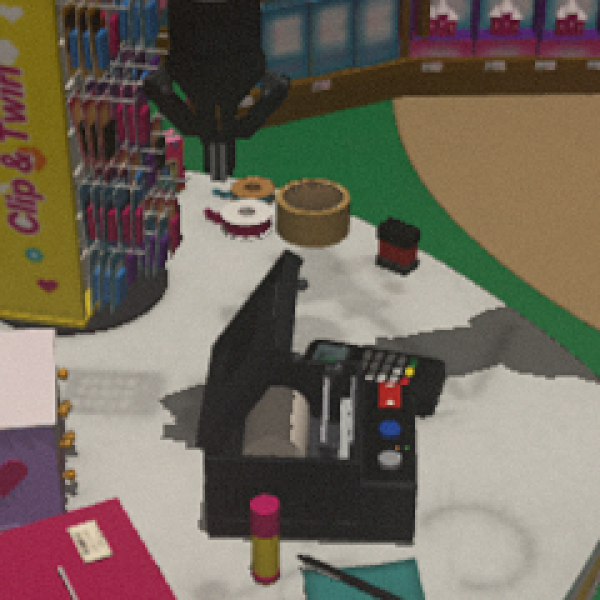

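The picture shows the closed fingertips at about (218,175), hanging behind and clear of the open cover. The knuckles spread to ±60 mm roughly 65 mm above the tips. I'll lower behind the cover.

Emit:
play_rows --pt "0 0 -1.2 0.008 0 0.018 0" --pt "0 0 0 0.008 0 0.018 0" --pt "0 0 0 0.008 0 0.018 0" --pt "0 0 0 0.008 0 0.018 0" --pt "0 0 0 0 -0.004 0.015 0" --pt "0 0 0 0 -0.004 0.013 0" --pt "0 0 0 0 -0.004 0.008 0" --pt "0 0 0 0 -0.003 0.003 0"

```text
t: 2.82
ee_pos: [0.5805, 0.0659, 0.2288]
orientation: [0.74, 0.673, -0.001, -0.0]
ft_force: [-0.3, -0.1, 0.5]
finger_gap: 0.0002
```

```bash
python3 - <<'E'
from h import *; from bench import bot
to(bot,.050,0,.206)
E
```

```text
t 2.82 tcp [0.5805 0.0659 0.2288] tip in printer [ 0.0688 -0.009   0.2148] F [-0.3 -0.1  0.5] gap 0.0002 xang 84.61 z [-0.002 -0.001 -1.   ] q [ 0.26  0.51 -0.65  1.63  0.34  1.12 -0.58]
target [0.5625 0.0764 0.206 ] shift tool [ 0.0088 -0.0189  0.0089]
```

Emit:
play_rows --pt "0 0 0 0.004 -0.005 0.003 0" --pt "0 0 0 0.004 -0.005 0.003 0" --pt "0 0 0 0 -0.005 0.003 0" --pt "0 0 0 0 -0.006 0.003 0" --pt "0 0 0 0 -0.006 0.003 0" --pt "0 0 0 0 -0.006 0.003 0" --pt "0 0 0 0 -0.005 0.003 0" --pt "0 0 0 0 -0.005 0.003 0"

```text
t: 3.48
ee_pos: [0.5389, 0.079, 0.2062]
orientation: [0.739, 0.674, 0.0, 0.0]
ft_force: [1.2, -0.5, 0.0]
finger_gap: 0.0
```

```bash
python3 - <<'E'
from h import *; from bench import bot
to(bot,.0083,0,.176)
E
```

```text
t 3.48 tcp [0.5389 0.079  0.2062] tip in printer [0.0263 0.0007 0.1922] F [ 1.2 -0.5  0. ] gap 0.0 xang 84.68 z [ 0. -0. -1.] q [ 0.25  0.47 -0.66  1.77  0.34  1.01 -0.63]
target [0.521  0.0798 0.176 ] shift tool [-0.0009 -0.018   0.0161]
```

Emit:
play_rows --pt "0 0 0 0 -0.0045 0.004 0" --pt "0 0 0 0 -0.0045 0.004 0" --pt "0 0 0 0 -0.0045 0.004 0" --pt "0 0 0 0 -0.0045 0.004 0" --pt "0 0 0 0 -0.0036 0.005 0" --pt "0 0 0 0 -0.0036 0.005 0" --pt "0 0 0 0 -0.0036 0.005 0" --pt "0 0 0 0 -0.0036 0.005 0"

```text
t: 4.15
ee_pos: [0.5068, 0.0822, 0.1697]
orientation: [0.739, 0.674, 0.0, -0.0]
ft_force: [0.8, 0.2, -0.2]
finger_gap: 0.0
```

```bash
python3 - <<'E'
from h import *; from bench import bot,snapshot
to(bot,-.0145,0,.1407)
d=snapshot("side"); cv2.imwrite("pics/s3.png",cv2.resize(d["img"][130:330,230:430],None,fx=3,fy=3,interpolation=3)[:,:,::-1])
E
```

```text
t 4.15 tcp [0.5068 0.0822 0.1697] tip in printer [-0.006   0.0012  0.1557] F [ 0.8  0.2 -0.2] gap 0.0 xang 84.69 z [-0.  0. -1.] q [ 0.24  0.47 -0.65  1.9   0.36  0.89 -0.68]
target [0.4982 0.0817 0.1407] shift tool [-0.0013 -0.0085  0.015 ]
```

View pics/s3.png

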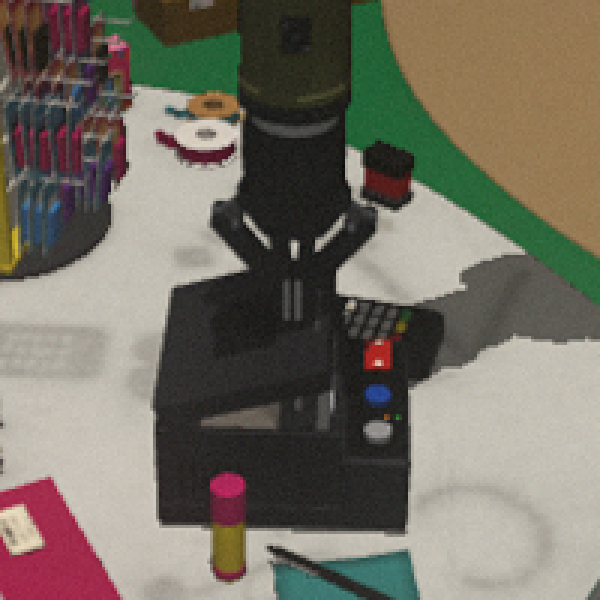

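The picture shows the cover down to about 0.3 rad with the fingertips near its front edge (290,310), and nothing else disturbed. I'll push on to the latch.

Emit:
play_rows --pt "0 0 0 0 -0.0021 0.004 0" --pt "0 0 0 0 -0.0021 0.004 0" --pt "0 0 0 0 -0.0021 0.004 0" --pt "0 0 0 0 -0.0021 0.003 0" --pt "0 0 0 0 -0.002 0.004 0" --pt "0 0 0 0 -0.0015 0.004 0" --pt "0 0 0 0 -0.001 0.004 0" --pt "0 0 0 0 -0.001 0.004 0"

```text
t: 4.87
ee_pos: [0.4938, 0.0836, 0.1394]
orientation: [0.739, 0.673, 0.001, 0.0]
ft_force: [-0.3, 0.6, 0.0]
finger_gap: 0.0002
```

```bash
python3 - <<'E'
from h import *; from bench import bot
to(bot,-.02,0,.121)
E
```

```text
t 4.87 tcp [0.4938 0.0836 0.1394] tip in printer [-0.0191  0.0015  0.1254] F [-0.3  0.6  0. ] gap 0.0002 xang 84.67 z [ 0.001  0.    -1.   ] q [ 0.21  0.49 -0.63  1.97  0.39  0.81 -0.73]
target [0.4928 0.0821 0.121 ] shift tool [-0.0015 -0.0009  0.0044]
```

Emit:
play_rows --pt "0 0 0 0 0 0.001 0" --pt "0 0 0 0 0 0.001 0" --pt "0 0 0 0 0 0.001 0" --pt "0 0 0 0 0 0.001 0" --pt "0 0 0 0 0 0.001 0" --pt "0 0 0 0 0 0 0" --pt "0 0 0 0 0 0 0" --pt "0 0 0 0 0 0 0"

```text
t: 5.53
ee_pos: [0.493, 0.0835, 0.1364]
orientation: [0.739, 0.674, -0.0, 0.001]
ft_force: [-9.1, -3.1, 28.0]
finger_gap: 0.0002
```

```bash
python3 - <<'E'
from h import *; from bench import bot
to(bot,-.0745,-.064,.11)
E
```

```text
t 5.53 tcp [0.493  0.0835 0.1364] tip in printer [-0.0199  0.0013  0.1224] F [-9.1 -3.1 28. ] gap 0.0002 xang 84.68 z [ 0.001 -0.002 -1.   ] q [ 0.21  0.49 -0.63  1.97  0.4   0.8  -0.73]
target [0.4332 0.0228 0.11  ] shift tool [-0.0659 -0.0539  0.0124]
```

A 28 N reaction at tip height 0.1224 means the cover is hard shut. I'll lift and move over the rocker.

Emit:
play_rows --pt "0 0 0 0 0 -0.008 0" --pt "0 0 0 0 0 -0.014 0" --pt "0 0 0 -0.008 -0.006 -0.008 0" --pt "0 0 0 -0.012 -0.01 0 0" --pt "0 0 0 -0.014 -0.012 0 0" --pt "0 0 0 -0.014 -0.012 0 0" --pt "0 0 0 -0.012 -0.01 0 0" --pt "0 0 0 -0.006 -0.004 0 0"

```text
t: 6.2
ee_pos: [0.4312, 0.0207, 0.1641]
orientation: [0.74, 0.673, -0.001, -0.0]
ft_force: [-0.1, -0.3, -0.2]
finger_gap: 0.0002
```

```bash
python3 - <<'E'
from h import *; from bench import bot,snapshot
to(bot,-.0745,-.064,.095)
for n in("scene","side","wrist"):
    d=snapshot(n); pickle.dump(d,open(f"pics/{n}4.pkl","wb"))
    if n=="wrist": print({k:np.round(v,3).tolist() for k,v in d.items() if k!="img"})
a=load("scene4")["img"][150:310,220:380]; b=load("wrist4")["img"]
cv2.imwrite("pics/v4.png",np.hstack([cv2.resize(a,(400,400),interpolation=3),cv2.resize(b,(400,400))])[:,:,::-1])
E
```

```text
t 6.2 tcp [0.4312 0.0207 0.1641] tip in printer [-0.0763 -0.0663  0.1501] F [-0.1 -0.3 -0.2] gap 0.0002 xang 84.6 z [-0.002 -0.002 -1.   ] q [ 0.4   0.36 -0.68  2.09  0.32  0.79 -0.57]
target [0.4332 0.0228 0.095 ] shift tool [0.0024 0.0019 0.055 ]
{'mtx': [[386.01, 0.0, 322.237], [0.0, 386.01, 241.679], [0.0, 0.0, 1.0]], 'hand_eye': [[0.0, -0.957, -0.29, 0.074], [1.0, 0.0, -0.001, 0.0], [0.001, -0.29, 0.957, -0.129], [0.0, 0.0, 0.0, 1.0]]}
```

View pics/v4.png

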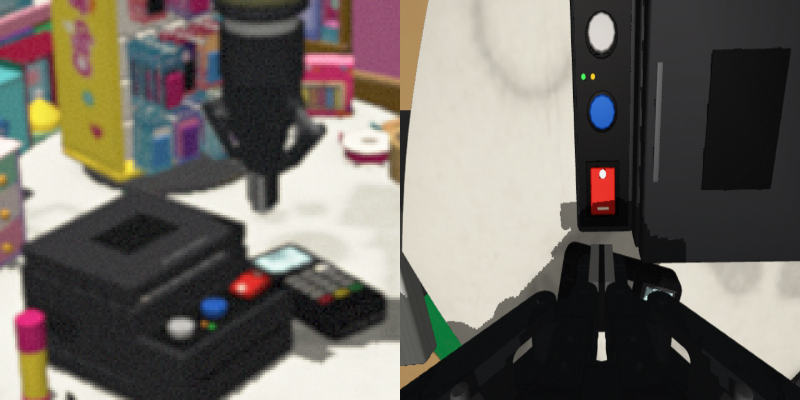

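The picture shows the cover flush shut. In the wrist view the rocker is at about (602,192), its white bar at (602,208), and the blue key at (602,111). I'll refine from the wrist view.

```bash
python3 - <<'E'
from h import *; from bench import bot
s,R,p,tip=state(bot); T=np.eye(4);T[:3,:3]=R;T[:3,3]=p
d=load("wrist4"); T=T@d["hand_eye"]
h=cv2.cvtColor(d["img"],cv2.COLOR_RGB2HSV)
for c,lo,hi,z in(("red",(0,140,60),(10,255,255),.0865),("blue",(100,110,70),(125,255,255),.084)):
    m=cv2.inRange(h,lo,hi); n=max(cv2.findContours(m,0,2)[0],key=cv2.contourArea); hull=cv2.convexHull(n)
    M=cv2.moments(hull); uv=(M["m10"]/M["m00"],M["m01"]/M["m00"])
    w=onz(d,uv,z,T); e=w[:2]-O; print(c,np.round(uv,1),w.round(4),"printer",(e@X).round(4),(e@Y).round(4),"box",cv2.boundingRect(hull))
    P=np.array([onz(d,q[0],z,T)[:2]-O for q in hull]); print("   extents x",(P@X).min().round(4),(P@X).max().round(4),"y",(P@Y).min().round(4),(P@Y).max().round(4))
E
```

```text
t 6.35 tcp [0.4336 0.0223 0.1645] tip in printer [-0.074  -0.0645  0.1505] F [0.5 1.  1. ] gap -0.0003 xang 84.61 z [ 0.001 -0.    -1.   ] q [ 0.39  0.37 -0.68  2.09  0.32  0.79 -0.57]
red [323.8 228.3] [0.4365 0.041  0.0865] printer -0.0727 -0.0457 box (304, 200, 40, 58)
   extents x -0.0836 -0.062 y -0.0624 -0.0298
blue [323.  133.6] [0.4408 0.0914 0.084 ] printer -0.0726 0.005 box (303, 113, 41, 43)
   extents x -0.0831 -0.0621 y -0.006 0.0152
```

Emit:
play_rows --pt "0 0 0 0 0 0.008 0" --pt "0 0 0 0 0 0.01 0" --pt "0 0 0 0 0 0.01 0" --pt "0 0 0 0 0 0.01 0" --pt "0 0 0 0 0 0.008 0" --pt "0 0 0 0 0 0.006 0" --pt "0 0 0 0 0 0.002 0" --pt "0 0 0 0 0 0 0"

```text
t: 7.02
ee_pos: [0.4334, 0.0231, 0.1097]
orientation: [0.739, 0.674, -0.0, -0.0]
ft_force: [0.0, -0.3, 0.8]
finger_gap: 0.0001
```

```bash
python3 - <<'E'
from h import *; from bench import bot
to(bot,-.0740,-.064,.082)
E
```

```text
t 7.02 tcp [0.4334 0.0231 0.1097] tip in printer [-0.0744 -0.0637  0.0957] F [ 0.  -0.3  0.8] gap 0.0001 xang 84.73 z [-0.001  0.    -1.   ] q [ 0.33  0.45 -0.61  2.16  0.42  0.65 -0.67]
target [0.4337 0.0228 0.082 ] shift tool [-0.0003  0.0004  0.0137]
```

Emit:
play_rows --pt "0 0 0 0 0 0.003 0" --pt "0 0 0 0 0 0.003 0" --pt "0 0 0 0 0 0.002 0" --pt "0 0 0 0 0 0.002 0" --pt "0 0 0 0 0 0.002 0" --pt "0 0 0 0 0 0.0015 0" --pt "0 0 0 0 0 0 0" --pt "0 0 0 0 0 0 0"

```text
t: 7.68
ee_pos: [0.4337, 0.0226, 0.0976]
orientation: [0.739, 0.673, 0.0, 0.001]
ft_force: [-3.0, -2.6, 14.6]
finger_gap: 0.0001
```

```bash
python3 - <<'E'
from h import *; from bench import bot
to(bot,-.0740,.006,.095)
E
```

```text
t 7.68 tcp [0.4337 0.0226 0.0976] tip in printer [-0.074  -0.0642  0.0836] F [-3.  -2.6 14.6] gap 0.0001 xang 84.67 z [ 0.001 -0.001 -1.   ] q [ 0.31  0.47 -0.59  2.18  0.45  0.62 -0.7 ]
target [0.4394 0.0925 0.095 ] shift tool [ 0.0702 -0.0007 -0.0115]
```

There is a 14.6 N hard stop at 0.0836, so the rocker is down. I'll lift, move over the feed key, and check.

Emit:
play_rows --pt "0 0 0 0 0 -0.008 0" --pt "0 0 0 0 0 -0.012 0" --pt "0 0 0 0.008 0 -0.008 0" --pt "0 0 0 0.015 0 0 0" --pt "0 0 0 0.017 0 0 0" --pt "0 0 0 0.017 0 0 0" --pt "0 0 0 0.01 0 0 0" --pt "0 0 0 0.003 0 0 0"

```text
t: 8.35
ee_pos: [0.4402, 0.0949, 0.1251]
orientation: [0.738, 0.675, 0.001, -0.0]
ft_force: [-1.3, -0.9, 0.3]
finger_gap: -0.0002
```

```bash
python3 - <<'E'
from h import *; from bench import bot,snapshot
to(bot,-.0740,.006,.09)
d=snapshot("scene");e=snapshot("side"); w=snapshot("wrist")
a=load("scene4")["img"][240:300,270:350]; f=lambda i,s:cv2.resize(i,s,interpolation=3)
cv2.imwrite("pics/v5.png",np.vstack([np.hstack([f(a,(400,300)),f(d["img"][240:300,270:350],(400,300))]),np.hstack([f(e["img"][225:285,315:395],(400,300)),f(w["img"],(400,300))])])[:,:,::-1])
state(bot)
E
```

```text
t 8.35 tcp [0.4402 0.0949 0.1251] tip in printer [-0.0735  0.0084  0.1111] F [-1.3 -0.9  0.3] gap -0.0002 xang 84.85 z [ 0.001  0.001 -1.   ] q [ 0.18  0.45 -0.63  2.11  0.4   0.71 -0.8 ]
target [0.4394 0.0925 0.09  ] shift tool [-0.0024 -0.0005  0.0211]
t 8.5 tcp [0.4397 0.0921 0.1247] tip in printer [-0.0737  0.0056  0.1107] F [-0.4  0.5 -0.3] gap 0.0004 xang 84.7 z [-0.001 -0.    -1.   ] q [ 0.18  0.45 -0.62  2.11  0.4   0.71 -0.79]
```

View pics/v5.png

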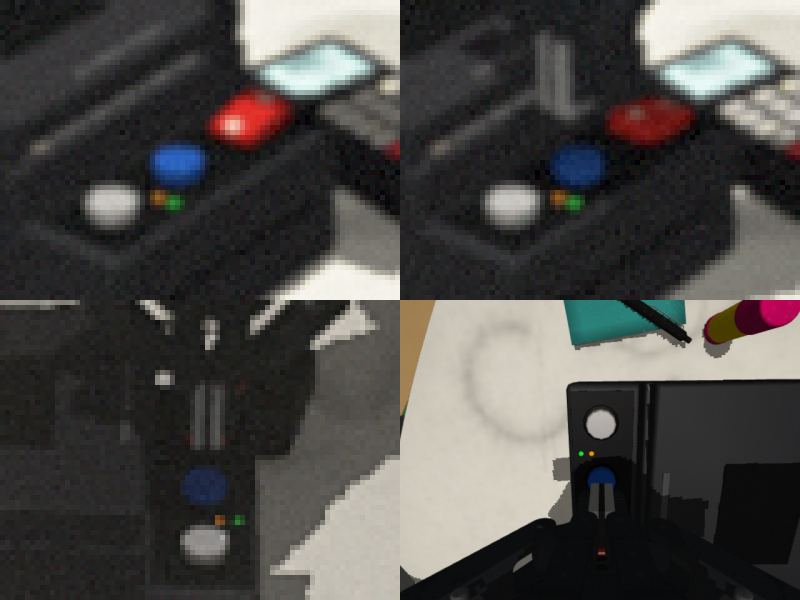

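The scene view shows the rocker tilted over: its dot end at (640,108) is now the higher one. The fingers hang over the blue key, with the pause key clear of them. I'll press feed now.

Emit:
play_rows --pt "0 0 0 0 0 0.006 0" --pt "0 0 0 0 0 0.007 0" --pt "0 0 0 0 0 0.006 0" --pt "0 0 0 0 0 0.004 0" --pt "0 0 0 0 0 0.003 0" --pt "0 0 0 0 0 0.003 0" --pt "0 0 0 0 0 0.002 0" --pt "0 0 0 0 0 0.001 0"

```text
t: 9.17
ee_pos: [0.4396, 0.092, 0.093]
orientation: [0.739, 0.673, -0.001, 0.0]
ft_force: [-5.2, -3.0, 23.7]
finger_gap: -0.0005
```

```bash
python3 - <<'E'
from h import *; from bench import bot
state(bot)
E
```

```text
t 9.17 tcp [0.4396 0.092  0.093 ] tip in printer [-0.0738  0.0055  0.079 ] F [-5.2 -3.  23.7] gap -0.0005 xang 84.67 z [-0.    -0.001 -1.   ] q [ 0.14  0.49 -0.58  2.14  0.46  0.63 -0.85]
```

23.7 N at 0.079 means feed is on its stop. I'll release and retreat upward.

Emit:
play_rows --pt "0 0 0 0 0 0 0" --pt "0 0 0 0 0 -0.005 0" --pt "0 0 0 0 0 -0.01 0" --pt "0 0 0 0 0 -0.02 0" --pt "0 0 0 0 0 -0.03 0" --pt "0 0 0 0 0 -0.03 0" --pt "0 0 0 0 0 -0.03 0" --pt "0 0 0 0 0 -0.015 0"

```text
t: 9.83
ee_pos: [0.441, 0.0934, 0.2361]
orientation: [0.739, 0.674, 0.002, 0.001]
ft_force: [1.4, -0.7, 0.3]
finger_gap: -0.0002
```

Emit:
play_rows --pt "0 0 0 -0.02 0 0 0" --pt "0 0 0 -0.03 0 0 0" --pt "0 0 0 -0.03 0 0 0" --pt "0 0 0 -0.03 0 0 0" --pt "0 0 0 -0.03 0 0 0" --pt "0 0 0 -0.02 0 0 0" --pt "0 0 0 0 0 0 0" --pt "0 0 0 0 0 0 0"

```text
t: 10.5
ee_pos: [0.4251, -0.0678, 0.2328]
orientation: [0.74, 0.673, 0.0, 0.0]
ft_force: [-0.0, -0.1, 0.6]
finger_gap: 0.0001
```

```bash
python3 - <<'E'
from h import *; from bench import bot,snapshot
state(bot)
d=snapshot("scene");e=snapshot("side"); f=lambda i,s:cv2.resize(i,s,interpolation=3)
cv2.imwrite("pics/v6.png",np.hstack([f(d["img"][180:320,210:350],(400,400)),f(e["img"][170:330,255:415],(400,400))])[:,:,::-1])
for n,i,box in(("scene",d,(270,245,345,300)),("side",e,(335,235,385,290))):
    print(n,blob(i["img"],(100,110,50),(125,255,255),box))
E
```

```text
t 10.5 tcp [ 0.4251 -0.0678  0.2328] tip in printer [-0.0751 -0.155   0.2188] F [-0.  -0.1  0.6] gap 0.0001 xang 84.53 z [ 0.  0. -1.] q [ 0.63  0.26 -0.67  1.99  0.2   0.95 -0.23]
scene (array([305.11827957, 272.30107527]), array([30, 23, 12, 10, 93], dtype=int32))
side (array([355.51724138, 261.32758621]), array([16, 23, 10,  8, 58], dtype=int32))
```

View pics/v6.png

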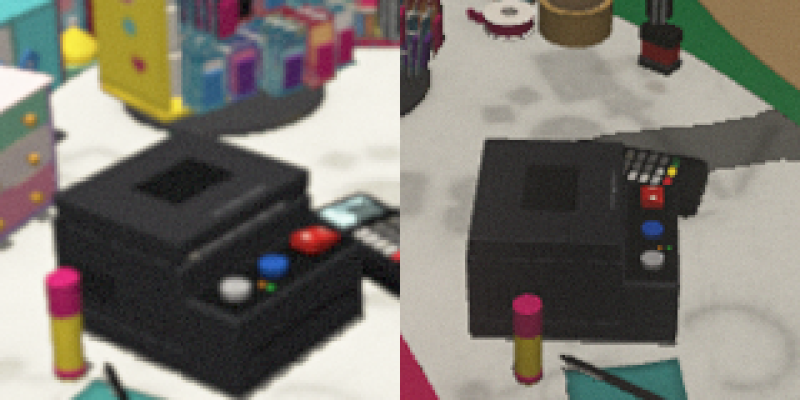

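The final picture shows the cover flush shut and the rocker (316,238) tipped over. The blue key is back at its starting pixel (305.1,272.3), the pause key is up, and nothing around has moved. I'm handing in.

```bash
python3 -c "
from bench import bot
print(bot.sign_off())"
```

```text
the job is handed in; nothing more can be done
None
```

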